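Draw the sprung-catch bolt of the gem stock box

TASK

Unbolt the green stock box: press its red safety catch right down with one fingertip, and while you keep the catch down push the black tab of the bolt with the other fingertip until the bolt is fully drawn out of its keeper. Only then let the catch spring back up, so that it locks the bolt open, and take the hand away. Pinch and lift nothing, do not let the catch up part-way, and leave the steel bar, the polishing bar and the loupe where they are.

Things in the scene. Friction and masses are not known exactly. Their poses are not given: they have to be found in the camera images.
- stock_box: Green steel box fixed to the bench, 170 (x) x 250 (y) x 52 mm (lid top). Origin: centre of its underside, on the bench. x points away from the robot at zero yaw; +y is the way the bolt is drawn. On the lid, parallel to y: red catch pad at x = -40 mm, steel bolt at x = +20 mm, its bar 75 mm above the bench, under straps 80 mm above the bench at y = -100 (keeper), -66, +58 mm.
- catch_pad (a point): Centre of the top of the red safety-catch pad, 28 (box x) x 100 (box y) x 10 mm, flat, ribbed; top 98 mm above the bench when up, 90 mm when fully down. At box x = -40, y = 0 mm. It goes straight down wherever it is pressed, and a fingertip may slide along it: fingers set across the bolt, 60 mm apart, can press it and push the tab and move along y as one. Axes as the box.
- bolt_tab (a point): Middle of the black tab that stands up from the bolt, 100 mm above the bench; moves with the bolt. Tab: 26 mm wide (box x), 8 mm thick (box y, 4 mm either side of this point), from 75 to 117 mm above the bench. At box x = +20 mm, y = -5 mm when bolted, +35 mm when drawn. Push the face on the box's -y side. Axes as the box.
- safety_catch (a joint): Travel of the red catch, m: 0 = up (sprung), 0.008 = fully down on its stop; 2.4 N to start, 5.6 N at the bottom. Its tooth sits 5 mm deep in a notch under the bolt: the bolt moves only while the catch is more than 0.005 down. Let go, it rises into any notch it meets: notches at bolt 0, 0.020 (half-way) and 0.040; between them it stays at about 0.005.
- lock_bolt (a joint): Travel of the bolt along the box's +y, m: 0 = bolted (start), 0.040 = fully drawn, on its end stop. Rubs with about 2.5 N and stays where it is left; with the catch up it has only about 2 mm of play.
- steel_bar: Loose bright steel bar 19 x 62 (y) x 13 mm lying on the box lid beyond the bolt; origin at the centre of its underside. Leave alone.
- polish_bar: Loose bar of polishing compound in a paper sleeve, 34 x 96 (y) x 32 mm, on the bench beside the box's +y end; origin at the centre of its underside. Leave alone.
- loupe: Loose folding loupe, 66 (x) x 40 x 12 mm, black cover, on the bench beside the box's -y end; origin at the centre of its underside. Leave alone.

How it is judged:
On the way, in this order (a step that is already met when the one before it is completed fails the run):
1. the catch is pressed down (0.0055 m or more) while the bolt is still home (value of joint safety_catch above 0.0055 m and value of joint lock_bolt below 0.006 m).
2. the bolt is fully drawn with the catch still held down (value of joint lock_bolt above 0.037 m and value of joint safety_catch above 0.0055 m).
At the end, for the whole second after the job is handed in: The bolt is fully drawn (0.037 m or more of 0.040) and the catch has sprung up again (less than 0.002 m down), locking it open (value of joint lock_bolt above 0.037 m and value of joint safety_catch below 0.002 m); the robot touches nothing.
It fails at once if the catch is let up, or the bolt forced past it, while the bolt is part-way (bolt between 0.006 and 0.034 m with the catch less than 0.003 m down) (value of joint lock_bolt between 0.006 and 0.034 m and value of joint safety_catch below 0.003 m).
It fails at once if the bolt's tab is pinched (pressed on its two opposite faces at once) (contact force between the fingers and lock_bolt_c5 above 1.5 N and contact force between the fingers and lock_bolt_c6 above 1.5 N).
It fails at once if the steel bar on the lid is moved more than 10 mm or lifted (distance of steel_bar from where it was at the start of the episode above 0.01 m).
It fails at once if the polishing-compound bar is moved more than 10 mm or lifted (distance of polish_bar from where it was at the start of the episode above 0.01 m).
It fails at once if the loupe is moved more than 10 mm or lifted (distance of loupe from where it was at the start of the episode above 0.01 m).
It also fails if it takes over 38 s, if anything falls off the work surface, if the arm or the gripper's body presses on something with over 40 N, if the wrist force passes 120 N, or if a joint passes its speed limit or range.

ROBOT

A 7-joint arm with a two-finger parallel gripper is mounted at the origin on a cart in front of the work surface, level with it; the furniture and walls round the work are solid. World frame = base frame: x ahead of the robot, y to its left, z up, the work surface at z = 0. Lengths are in m, angles in rad, forces in N, time in s.
With the tool pointing down it reaches from about 0.4 to 0.85 m from the base axis. Payload 4.5 kg.
Tool frame: the origin (TCP) lies at the very end of the fingers, on their centre line; the grasp point (between the pads) lies manip.grip_point_offset behind it (manip.grip_point_offset is the distance from the TCP to the grasp point, in m); z points along the fingers, y is the line along which they close (so a half turn about z gives the same grasp; the last joint's range is limited). The gripper opens to 88 mm and grips with 3 to 60 N. Pads are 18 mm wide; open, the fingers measure 123 mm over their backs; the gripper's body (75 mm by 187 mm) begins 45 mm behind the grasp point.
Start: joints at [0.034, 0.689, -0.195, 1.565, 0.157, 0.902, -0.215], TCP at [0.625, 0, 0.239] pointing down, gripper open.
Joint ranges: [-3.01, 3.01], [-0.46, 2.08], [-1.47, 1.51], [0.13, 2.56], [-1, 4.14], [0.04, 2.09], [-2.66, 2.66]. Speed limits (rad/s): [2.57, 2.57, 3.14, 3.14, 3.14, 3.14, 3.14].

INTERFACE

Orientations are given as [roll, pitch, yaw] about the fixed x, y, z axes, in that order (R = Rz(yaw) Ry(pitch) Rx(roll)).
In Python, from rig import manip gives the robot as it stands.
- The arm moves only by the tool send_rows, never from a script. Its argument "rows" is a list of rows, each a list of 3 entries, a list of its own where there are three numbers: the shift along the tool's x, y, z in mm, then the turn about the tool's z in rad, then the finger opening in mm, from 0 to 88.1. In form: [[[x, y, z], spin, hand], ...]. A call has 1 to 5 rows; each row is the pose to reach, as a shift and turn from the pose commanded when the call began, along the tool's axes at that moment; what a row does not reach only later rows make up. A row lasts 1/12 s, in which the tool goes at most 41.7 mm and 7.16 degrees, less where a joint would pass 70% of its speed; a pose out of reach is approached as far as the arm can. A call with a gripper value outside its range is refused whole. The fingers move at their own pace and stop on an object; "newtons" is the grip in N (left out, the last holds). Time passes only in rows, so rows that repeat a pose let the fingers close. It gives the time, the measured TCP pose, the force, the opening and the grip force at its end, in the units of the state.
- manip.sense(): the state, without advancing time (a new reading comes with each control period).
- manip.capture(name): name is "scene" or "side" or "wrist"; returns (picture, depth): 384x512x3 uint8, red, green, blue; 384x512 float32, m along the optical axis (not along the pixel's ray), 0 where there is no reading.
- manip.camera_params(name): a dict with "fx", "fy", "cx", "cy" (pixels), "k1" (the pictures are not rectified: a ray, as slopes to the right and down, at radius r is drawn at 1 + k1 r^2 times it, then the intrinsics apply), "R" (3x3) and "t" (3): a world point X has camera coordinates R X + t. Camera axes: x right, y down, z forward; pixel columns grow to the right and rows downward; lengths in m; the calibration is good to about 2 mm. A picture is of the moment at which its call begins: read the wrist's pose just before it. camera_params takes no time and is no camera call; for the wrist camera it gives the pose at the moment of the call.
- manip.sign_off(): hands the job in; it is judged then, once.
Trained networks look in the newest picture that a camera, given by its name, has taken for a name from the list of things; names that differ only in an ending like _2 or _b are one class to them, and where a whole thing is asked for, a point or a joint stands for the part that bears it (a point fixed in the world has none). Each returns a list of dicts, best first, with "confidence" (0 to 1); they miss things now and then, are a little off and sometimes report something else, mostly with a low value. They report only what shows in the picture. A call takes as long as a camera call.
- manip.spot_in(camera, target): "location" ([x, y, z] in m, in world coordinates, good to about 4 mm: the middle of the surface that is visible of it).
- manip.trace(camera, target): "region" (384x512 bool, what is visible of it).
- manip.landmark_of(camera, target): "location" ([x, y, z] in m, in world coordinates, good to about 4 mm: a listed point, or the origin of a listed thing).
The state is a dict: "t": time; "joint_pos": joint angles; "joint_vel": joint speeds; "joint_efforts": joint torques, N m; "position": TCP position; "tool_rot": TCP orientation; "contact_force": force on the tool from outside, world axes, zero at the start; "torque": the same for the moment, N m; "width": finger opening in m; "grip_force": force on a finger pad.
Only numpy, scipy, OpenCV 4.12 (cv2) and the standard library are available. Lean on these libraries where they do the work, as an engineer would, in place of code of your own. Each camera call takes 0.05 s, during which the arm holds its last target. There are 200 camera calls.

## Working session

There is one attempt and no reset: what is moved stays moved. The work goes in short steps, Python scripts to look and compute and a tool call to move; the robot and the scene stay as the last step left them, time stands still between calls to the robot, and variables do not carry over. Pictures are saved under pics/ and viewed, at most 10 in all, crops included, and the job is handed in when it is done.

Besides the shell and the picture viewer there is one more tool, called after "Request:" by a JSON object that holds its "method" and its "body", one argument or row to a line. send_rows: Moves the arm, as the interface text tells. Its arguments: {"type":"object","properties":{"rows":{"type":"array","items":{"type":"array"}},"newtons":{"type":"number"}},"required":["rows"]}

```bash
mkdir -p pics; python3 - <<'E'
from rig import manip
import cv2
s=manip.sense();print(s['t'],s['position'],s['tool_rot'],s['width'],manip.grip_point_offset)
ims=[]
for c in("scene","side","wrist"):
    p,d=manip.capture(c);ims.append(p[:,:,::-1])
    for t in("stock_box","catch_pad","bolt_tab","steel_bar"):
        print(c,t,[([round(float(v),4) for v in r["location"]],round(r["confidence"],2)) for r in manip.landmark_of(c,t)[:2]])
import numpy as np
cv2.imwrite("pics/a.png",np.hstack(ims[:2])[:, :] if 0 else cv2.resize(np.hstack(ims[::2]),(800,300)))
cv2.imwrite("pics/b.png",ims[1])
E
```

```text
0.0 [ 6.24359056e-01 -4.85959561e-05  2.37917098e-01] [-3.13974595e+00  1.38334313e-04  1.57088021e+00] 0.08812001414151449 0.0187
scene stock_box []
scene catch_pad [([0.524, 0.0105, 0.0942], 0.92)]
scene bolt_tab [([0.5769, -0.0214, 0.0945], 0.82)]
scene steel_bar [([0.6384, 0.0003, 0.0528], 0.65)]
side stock_box [([0.5638, -0.0088, -0.0056], 0.83)]
side catch_pad [([0.5277, 0.0092, 0.0967], 0.97)]
side bolt_tab [([0.5788, -0.0187, 0.1005], 0.97)]
side steel_bar [([0.6335, 0.0007, 0.0492], 0.53)]
wrist stock_box [([0.5568, -0.0055, -0.004], 0.79), ([0.5254, 0.0142, 0.0984], 0.69)]
wrist catch_pad [([0.561, -0.0079, -0.003], 0.18)]
wrist bolt_tab [([0.5798, -0.0207, 0.0983], 0.55)]
wrist steel_bar [([0.6307, -0.0032, 0.0505], 0.81)]
```

View pics/a.png

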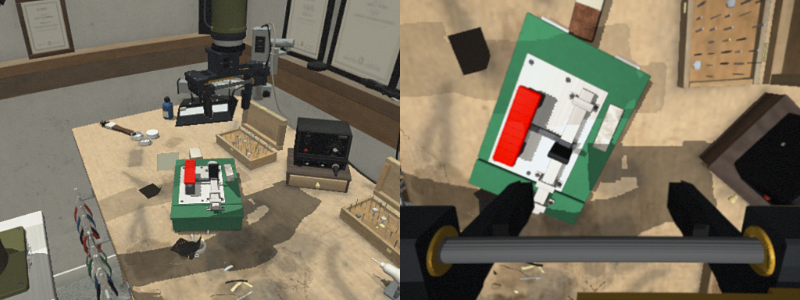

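View pics/b.png

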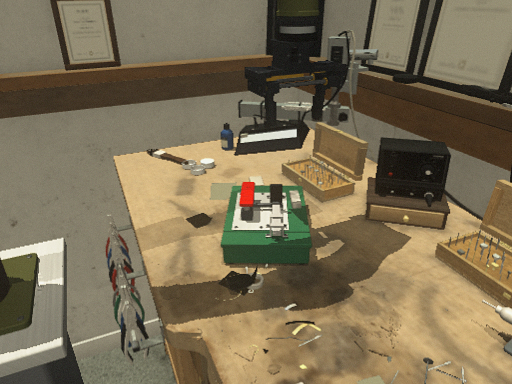

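The wrist picture shows the box turned about 25° clockwise from above. The red pad is at about (515,125) and the black tab at about (560,150). Next I'll measure the yaw and the two points from depth.

```bash
cat > h.py <<'E'
from rig import manip
import numpy as np, cv2
def pts(cam,mask,d,P):
    v,u=np.nonzero(mask&(d>0))
    K=np.array([[P['fx'],0,P['cx']],[0,P['fy'],P['cy']],[0,0,1]])
    n=cv2.undistortPoints(np.c_[u,v].astype(float)[:,None],K,np.array([P['k1'],0,0,0.]))[:,0]
    z=d[v,u]; C=np.c_[n*z[:,None],z]
    return (C-np.ravel(P['t']))@np.array(P['R'])
def look(cam):
    P=manip.camera_params(cam);p,d=manip.capture(cam);return P,p,d
E
python3 - <<'E'
from h import *
for cam in("wrist","scene"):
    P,p,d=look(cam)
    hsv=cv2.cvtColor(p,cv2.COLOR_RGB2HSV)
    red=((hsv[...,0]<8)|(hsv[...,0]>172))&(hsv[...,1]>180)&(hsv[...,2]>90)
    X=pts(cam,red,d,P); X=X[(abs(X[:,2]-.098)<.006)&(np.hypot(X[:,0]-.525,X[:,1]-.01)<.08)]
    r=cv2.minAreaRect((X[:,:2]*1000).astype(np.float32));print(cam,len(X),r,np.median(X[:,2]))
    t=manip.trace(cam,"bolt_tab")
    if t:
        X=pts(cam,t[0]["region"],d,P);Y=X[(X[:,2]>.112)&(X[:,2]<.125)]
        print("tab",t[0]["confidence"],len(X),len(Y),Y.mean(0) if len(Y) else X.mean(0), cv2.minAreaRect((Y[:,:2]*1000).astype(np.float32)) if len(Y) else '')
    t=manip.trace(cam,"stock_box")
    if t:
        X=pts(cam,t[0]["region"],d,P);Y=X[abs(X[:,2]-.052)<.005]
        print("lid",len(Y),cv2.minAreaRect((Y[:,:2]*1000).astype(np.float32)))
E
```

```text
wrist 3011 ((524.8817749023438, 10.653369903564453), (97.95298767089844, 26.920392990112305), 64.86075592041016) 0.09776340831960668
tab 0.86 2593 262 [ 0.57637606 -0.01943415  0.11612138] ((576.0492553710938, -19.989118576049805), (8.028060913085938, 25.65440559387207), 65.14208221435547)
lid 26413 ((560.7241821289062, -4.8623199462890625), (253.37535095214844, 170.865478515625), 64.70071411132812)
scene 397 ((521.928955078125, 10.163185119628906), (97.55839538574219, 26.113384246826172), 64.64054107666016) 0.09913291515395938
tab 0.88 504 60 [ 0.57461494 -0.02009534  0.11645347] ((574.8634643554688, -18.6179141998291), (10.321985244750977, 23.844484329223633), 66.11418914794922)
lid 4732 ((559.3113403320312, -5.442718505859375), (253.2171173095703, 170.71652221679688), 64.53097534179688)
```

Request:
{"method": "send_rows", "body": {
  "rows": [
    [[-9, -28, 20], 0.11, 42.5],
    [[-18, -56, 45], 0.22, 42.5],
    [[-27, -85, 75], 0.33, 42.5],
    [[-27, -85, 100], 0.44, 42.5],
    [[-27, -85, 103], 0.44, 42.5]
  ]
}}

```text
t: 1.47
position: [0.5358, -0.0277, 0.1326]
tool_rot: [-3.135, 0.005, 1.127]
contact_force: [-0.2, 0.2, -0.2]
width: 0.0569
grip_force: 0.0
```

Request:
{"method": "send_rows", "body": {
  "rows": [
    [[0, 0, 0], 0, 42.5],
    [[0, 0, 0], 0, 42.5],
    [[0, 0, 0], 0, 42.5]
  ]
}}

```text
t: 1.72
position: [0.5425, -0.0264, 0.1372]
tool_rot: [3.138, -0.003, 1.133]
contact_force: [-0.4, -0.9, -0.1]
width: 0.0425
grip_force: 0.0
```

```bash
python3 - <<'E'
from h import *
s=manip.sense();print(s['t'],s['position'],s['tool_rot'],s['width'],s['contact_force'])
P,p,d=look("wrist");cv2.imwrite("pics/c.png",p[:,:,::-1])
t=manip.trace("wrist","bolt_tab")
if t:
    X=pts("wrist",t[0]["region"],d,P);Y=X[(X[:,2]>.112)&(X[:,2]<.125)];print(len(Y),cv2.minAreaRect((Y[:,:2]*1000).astype(np.float32)) if len(Y) else '')
hsv=cv2.cvtColor(p,cv2.COLOR_RGB2HSV)
red=((hsv[...,0]<8)|(hsv[...,0]>172))&(hsv[...,1]>180)&(hsv[...,2]>90)
X=pts("wrist",red,d,P); X=X[(abs(X[:,2]-.098)<.006)]
print(cv2.minAreaRect((X[:,:2]*1000).astype(np.float32)),np.median(X[:,2]))
E
```

```text
1.7167 [ 0.54247472 -0.02637071  0.13719946] [ 3.13790190e+00 -2.55569104e-03  1.13327312e+00] 0.04245728702581722 [-0.39853284 -0.88650927 -0.1094406 ]
652 ((575.5830688476562, -19.51601791381836), (7.745306015014648, 25.279434204101562), 65.4468002319336)
((524.40966796875, 10.378131866455078), (97.17176055908203, 27.062267303466797), 64.62722778320312) 0.09774134812555074
```

View pics/c.png

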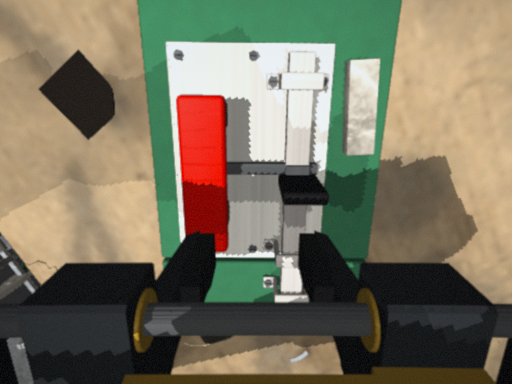

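The picture shows the left fingertip at about (200,240), over the lower end of the red pad. The right one is at about (315,240), below the black tab at (303,188). The alignment is good, so I'll let the arm settle.

Request:
{"method": "send_rows", "body": {
  "rows": [
    [[0, 0, 12], 0, 42.5],
    [[0, 0, 24], 0, 42.5],
    [[0, 0, 30], 0, 42.5],
    [[0, 0, 30], 0, 42.5],
    [[0, 0, 30], 0, 42.5]
  ]
}}

```text
t: 2.23
position: [0.5404, -0.0269, 0.1061]
tool_rot: [3.141, -0.0, 1.131]
contact_force: [-0.3, -0.4, 1.3]
width: 0.0423
grip_force: 0.0
```

Request:
{"method": "send_rows", "body": {
  "rows": [
    [[0, 0, 0], 0, 42.5],
    [[0, 0, 0], 0, 42.5],
    [[0, 0, 0], 0, 42.5]
  ]
}}

```text
t: 2.48
position: [0.5405, -0.027, 0.1063]
tool_rot: [3.141, -0.001, 1.131]
contact_force: [-0.3, -0.8, 1.1]
width: 0.0425
grip_force: 0.0
```

Request:
{"method": "send_rows", "body": {
  "rows": [
    [[0, 0, 6], 0, 42.5],
    [[0, 0, 12], 0, 42.5],
    [[0, 0, 17], 0, 42.5],
    [[0, 0, 17], 0, 42.5],
    [[0, 0, 17], 0, 42.5]
  ]
}}

```text
t: 2.9
position: [0.5409, -0.0271, 0.0902]
tool_rot: [3.139, -0.001, 1.131]
contact_force: [-0.8, -0.3, 19.9]
width: 0.0428
grip_force: 9.7
```

Request:
{"method": "send_rows", "body": {
  "rows": [
    [[0, 0, 2], 0, 42.5],
    [[0, 0, 2], 0, 42.5],
    [[0, 0, 2], 0, 42.5]
  ]
}}

```text
t: 3.15
position: [0.541, -0.0272, 0.09]
tool_rot: [3.139, -0.001, 1.13]
contact_force: [-4.3, -0.9, 35.6]
width: 0.0426
grip_force: 17.8
```

Request:
{"method": "send_rows", "body": {
  "rows": [
    [[2, 0, -1.2], 0, 42.5],
    [[5, 0, -1.2], 0, 42.5],
    [[8, 0, -1.2], 0, 42.5],
    [[11, 0, -1.2], 0, 42.5],
    [[14, 0, -1.2], 0, 42.5]
  ]
}}

```text
t: 3.57
position: [0.5412, -0.0261, 0.09]
tool_rot: [-3.14, 0.017, 1.124]
contact_force: [-11.1, -24.7, 34.1]
width: 0.0429
grip_force: 17.1
```

Request:
{"method": "send_rows", "body": {
  "rows": [
    [[3, 0, 0], 0, 42.5],
    [[6, 0, 0], 0, 42.5],
    [[9, 0, 0], 0, 42.5],
    [[12, 0, 0], 0, 42.5],
    [[15, 0, 0], 0, 42.5]
  ]
}}

```text
t: 3.98
position: [0.5464, -0.0158, 0.09]
tool_rot: [-3.139, 0.022, 1.121]
contact_force: [-12.0, -26.1, 35.1]
width: 0.0424
grip_force: 17.9
```

Request:
{"method": "send_rows", "body": {
  "rows": [
    [[0, 0, -0.5], 0, 42.5],
    [[0, 0, -1], 0, 42.5],
    [[0, 0, -1], 0, 42.5],
    [[0, 0, -1], 0, 42.5]
  ]
}}

```text
t: 4.32
position: [0.548, -0.0124, 0.0901]
tool_rot: [-3.14, 0.016, 1.123]
contact_force: [-7.6, -19.3, 25.0]
width: 0.0424
grip_force: 13.4
```

```bash
cat > tab.py <<'E'
from h import *
O=np.array([.5606,-.0061]);ex=np.array([.905,-.426]);ey=np.array([.426,.905])
s=manip.sense();p=s['position'];print(s['t'],p,s['tool_rot'],s['contact_force'],'tip box',(p[:2]-O)@ex,(p[:2]-O)@ey)
for cam in("scene","wrist"):
    P,p,d=look(cam);t=manip.trace(cam,"bolt_tab")
    if t:
        X=pts(cam,t[0]["region"],d,P);Y=X[(X[:,2]>.112)&(X[:,2]<.122)]
        if len(Y): print(cam,len(Y),'tab y',np.round(np.percentile((Y[:,:2]-O)@ey,[5,50,95]),4),'x',np.median((Y[:,:2]-O)@ex))
    hsv=cv2.cvtColor(p,cv2.COLOR_RGB2HSV)
    red=((hsv[...,0]<8)|(hsv[...,0]>172))&(hsv[...,1]>180)&(hsv[...,2]>90)
    X=pts(cam,red,d,P);q=(X[:,:2]-O);X=X[(abs(q@ex+.04)<.014)&(abs(q@ey)<.05)];print(cam,'pad z',len(X),np.percentile(X[:,2],[50,90]))
E
python3 tab.py
```

```text
4.3167 [ 0.54802411 -0.01235022  0.09013773] [-3.13999574  0.01628818  1.12307024] [ -7.62622769 -19.28032845  24.95001758] tip box -0.008718581965481328 -0.011013778709749367
scene 1 tab y [0.0021 0.0021 0.0021] x 0.008862998554946145
scene pad z 231 [0.09088641 0.09208518]
wrist 1192 tab y [0.0007 0.005  0.0075] x 0.01914815690042438
wrist pad z 6575 [0.08950307 0.09035248]
```

The tab has moved about 9 mm and the pad is at 90 mm, so it is fully down. I'll keep pushing, with a little less downforce.

Request:
{"method": "send_rows", "body": {
  "rows": [
    [[2, 0, -0.5], 0, 42.5],
    [[5, 0, -0.5], 0, 42.5],
    [[8, 0, -0.5], 0, 42.5],
    [[11, 0, -0.5], 0, 42.5],
    [[14, 0, -0.5], 0, 42.5]
  ]
}}

```text
t: 4.93
position: [0.5549, 0.0021, 0.0902]
tool_rot: [-3.14, 0.014, 1.124]
contact_force: [-6.5, -17.6, 18.7]
width: 0.0425
grip_force: 10.8
```

Request:
{"method": "send_rows", "body": {
  "rows": [
    [[3, 0, 0], 0, 42.5],
    [[6, 0, 0], 0, 42.5],
    [[9, 0, 0], 0, 42.5],
    [[12, 0, 0], 0, 42.5],
    [[15, 0, 0], 0, 42.5]
  ]
}}

```text
t: 5.35
position: [0.5612, 0.0154, 0.0902]
tool_rot: [-3.14, 0.015, 1.124]
contact_force: [-8.5, -22.2, 21.6]
width: 0.0428
grip_force: 14.6
```

```bash
python3 tab.py
```

```text
5.35 [0.56124524 0.01535197 0.09015102] [-3.14027651  0.01457568  1.12386194] [ -8.49812258 -22.21923898  21.57453434] tip box -0.008554595283975602 0.019688905426244
scene 6 tab y [0.0298 0.032  0.0332] x 0.009024067103979481
scene pad z 298 [0.09101061 0.09217429]
wrist 1201 tab y [0.031  0.0354 0.0379] x 0.019378406198271747
wrist pad z 3994 [0.08949409 0.09034442]
```

Request:
{"method": "send_rows", "body": {
  "rows": [
    [[2, 0, 0], 0, 42.5],
    [[4, 0, 0], 0, 42.5],
    [[6, 0, 0], 0, 42.5],
    [[6, 0, 0], 0, 42.5]
  ]
}}

```text
t: 5.88
position: [0.5613, 0.0156, 0.0902]
tool_rot: [-3.138, 0.022, 1.118]
contact_force: [-11.5, -24.0, 24.8]
width: 0.0425
grip_force: 15.6
```

Request:
{"method": "send_rows", "body": {
  "rows": [
    [[2, 0, 0], 0, 42.5],
    [[4, 0, 0], 0, 42.5],
    [[6, 0, 0], 0, 42.5],
    [[6, 0, 0], 0, 42.5]
  ]
}}

```text
t: 6.22
position: [0.5614, 0.016, 0.0902]
tool_rot: [-3.136, 0.03, 1.113]
contact_force: [-16.2, -32.1, 28.5]
width: 0.0425
grip_force: 20.0
```

```bash
python3 tab.py
```

```text
6.2167 [0.56137952 0.01597602 0.09022936] [-3.13637714  0.02969753  1.11262894] [-16.16070286 -32.1092446   28.46045547] tip box -0.008698922497699556 0.020310870007585895
scene pad z 305 [0.09100217 0.09219353]
wrist 1179 tab y [0.0315 0.0357 0.0381] x 0.01924779893083404
wrist pad z 3886 [0.08953407 0.0903715 ]
```

The bolt is on its end stop: 12 mm more command moved the tip only 0.6 mm, and the tab is at y ≈ 35.5 mm. I'll ease the side load with the catch still down, then lift straight up.

Request:
{"method": "send_rows", "body": {
  "rows": [
    [[-4, 0, 0], 0, 42.5],
    [[-8, 0, 0], 0, 42.5],
    [[-12, 0, 0], 0, 42.5],
    [[-12, 0, 0], 0, 42.5]
  ]
}}

```text
t: 6.75
position: [0.5613, 0.0156, 0.0902]
tool_rot: [-3.14, 0.012, 1.12]
contact_force: [-5.7, -15.0, 19.1]
width: 0.0422
grip_force: 18.2
```

Request:
{"method": "send_rows", "body": {
  "rows": [
    [[0, 0, -4], 0, 42.5],
    [[0, 0, -10], 0, 42.5],
    [[0, 0, -16], 0, 42.5],
    [[0, 0, -22], 0, 42.5],
    [[0, 0, -22], 0, 42.5]
  ]
}}

```text
t: 7.17
position: [0.5579, 0.0175, 0.109]
tool_rot: [-3.132, 0.015, 1.123]
contact_force: [-6.6, -12.1, -1.9]
width: 0.0425
grip_force: 7.0
```

```bash
python3 tab.py
```

```text
7.1667 [0.55786216 0.01754146 0.10902064] [-3.13212465  0.0152866   1.12341016] [ -6.56080027 -12.05233874  -1.92936113] tip box -0.012549004388660884 0.020229201861147506
scene 19 tab y [0.0301 0.033  0.0388] x 0.028073459200873594
scene pad z 355 [0.09903893 0.10023891]
wrist 930 tab y [0.0311 0.0353 0.0379] x 0.019147700328940868
wrist pad z 3916 [0.09764768 0.09850555]
```

The catch is up (pad at 98 mm) with the bolt drawn. Now I'll back off the tab and retreat.

Request:
{"method": "send_rows", "body": {
  "rows": [
    [[-5, 0, -2], 0, 42.5],
    [[-12, 0, -4], 0, 42.5],
    [[-18, 0, -10], 0, 42.5],
    [[-18, 0, -35], 0, 42.5],
    [[-18, 0, -65], 0, 42.5]
  ]
}}

```text
t: 7.78
position: [0.5558, 0.0091, 0.1759]
tool_rot: [-3.138, 0.001, 1.131]
contact_force: [0.7, -0.0, -0.4]
width: 0.0424
grip_force: 0.0
```

Request:
{"method": "send_rows", "body": {
  "rows": [
    [[0, 0, -25], 0, 42.5],
    [[0, 0, -40], 0, 42.5],
    [[0, 0, -40], 0, 42.5],
    [[0, 0, -40], 0, 42.5],
    [[0, 0, -40], 0, 42.5]
  ]
}}

```text
t: 8.2
position: [0.5565, 0.0094, 0.2157]
tool_rot: [-3.141, 0.0, 1.131]
contact_force: [-0.3, -0.7, 0.5]
width: 0.042
grip_force: 0.0
```

```bash
python3 tab.py; python3 -c "
from h import *
cv2.imwrite('pics/d.png',manip.capture('wrist')[0][:,:,::-1])"
```

```text
8.2 [0.55651719 0.00939598 0.21574779] [-3.14059654e+00  2.43834086e-04  1.13132715e+00] [-0.298006   -0.65458024  0.54928176] tip box -0.010296233219842967 0.01228458838737539
scene 52 tab y [0.0306 0.0328 0.0387] x 0.018403676225565678
scene pad z 388 [0.09917491 0.10038818]
wrist 338 tab y [0.0306 0.0345 0.0376] x 0.019563359575466573
wrist pad z 3114 [0.09776789 0.09866029]
```

View pics/d.png

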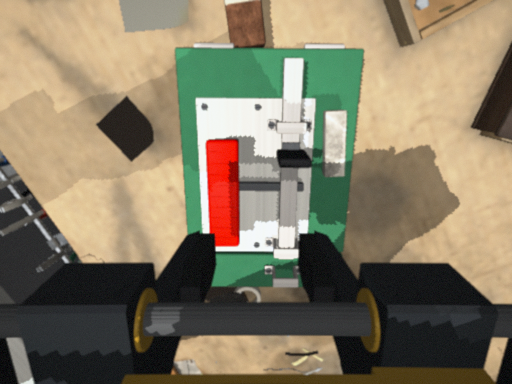

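The picture shows the tab at (293,158), drawn up toward the +y strap. The bolt is clear of its keeper, the red pad is up, and the hand touches nothing.

```bash
python3 -c "
from rig import manip
print(manip.sign_off())"
```

```text
the job is handed in; nothing more can be done
None
```

The job is handed in: the bolt is fully drawn (tab at y ≈ +35 mm), the catch has sprung back up to 98 mm to lock it open, and the hand is clear; sign-off gave no verdict.

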